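Register a carving blank and weigh it down

ROBOT

A 6-joint arm with a two-finger parallel gripper is mounted at the origin on the work surface. World frame = base frame: x ahead of the robot, y to its left, z up, the work surface at z = 0. Lengths are in mm, angles in rad, forces in N, time in s.
With the tool pointing down it reaches from about 350 to 775 mm from the base axis. Payload 5.5 kg.
Tool frame: the origin (TCP) lies midway between the tips of the shut fingers; the grasp point (between the pads) lies arm.pinch_z behind it (arm.pinch_z is the distance from the TCP to the grasp point, in mm); z points along the fingers, x is the direction in which the jaws open and shut, and the axes are right-handed (so a half turn about z gives the same grasp; the last joint's range is limited). The gripper opens to 85 mm and grips with 20 to 120 N. Pads are 22 mm wide; open, the fingers measure 114 mm over their backs; the gripper's body (76 mm by 85 mm) begins 54 mm behind the grasp point. The pads swing forward as they close: fully open they stand 13 mm farther back than shut.
Start: joints at [0.974, 0.313, 0.046, 1.304, 0, 1.431], TCP at [253.65, 516.075, 231.323] pointing down, gripper open.
Joint ranges: [-2.76, 2.76], [-0.86, 1.69], [-1.03, 1.26], [-2.2, 2.34], [-1.47, 1.5], [-3.14, 3.14]. Speed limits (rad/s): [2.57, 2.57, 3.14, 3.14, 3.14, 3.14].

INTERFACE

Orientations are given as [roll, pitch, yaw] about the fixed x, y, z axes, in that order (R = Rz(yaw) Ry(pitch) Rx(roll)).
In Python, from cell import arm, cams, order gives the robot as it stands.
- The arm moves only by the tool send_rows, never from a script. Its argument "rows" is one flat list of numbers, 7 for each row, row after row: the opening, from 0 (shut) to 1 (fully open), then the shift along the tool's x, y, z in m, then the turn, a rotation vector about the tool's x, y, z in rad. A call has 1 to 10 rows; each row shifts and turns the pose as measured when the row begins, along the tool's axes as they then stand; what a row does not reach is not made up. A row lasts 1/12 s, in which the tool goes at most 41.7 mm and 7.16 degrees, less where a joint would pass 70% of its speed; a pose out of reach is approached as far as the arm can. A call is refused whole if a number of a shift passes 0.0417 or a number of a turn 0.125, either way. A call with a gripper value outside its range is refused whole. The fingers move at their own pace and stop on an object; "force" is the grip in N (left out, the last holds). Time passes only in rows, so rows that do not move let the fingers close. It gives the time, the measured TCP pose, the force and the opening at its end, in the units of the state.
- arm.state(): the state, without advancing time (a new reading comes with each control period).
- cams.read_camera(name): name is "scene" or "top"; returns a dict with "pixels" (420x560x3 uint8, blue, green, red), "fx", "fy", "cx", "cy" (pixels), "R" (3x3) and "t" (3): a world point X has camera coordinates R X + t. Camera axes: x right, y down, z forward; pixel columns grow to the right and rows downward; lengths in mm; the calibration is good to about 2 mm. A picture is of the moment at which its call begins. There is no depth.
- order.close_job(): hands the job in, once; it reports no verdict.
The state is a dict: "time_s": time; "joint_positions": joint angles; "dq": joint speeds; "effort": joint torques, N m; "eef_pos": TCP position; "orientation": TCP orientation; "wrist_force": force on the tool from outside, world axes, zero at the start; "wrist_torque": the same for the moment, N m; "finger_gap": finger opening in mm.
Only numpy, scipy, OpenCV 4.12 (cv2) and the standard library are available. Lean on these libraries where they do the work, as an engineer would, in place of code of your own. Each camera call takes 0.05 s, during which the arm holds its last target.

TASK

Push the wooden blank on the board until its long edge lies flush along the long far fence and its end lies flush against the end stop, with no gap at either. Then lift the iron weight up and off its hook and set it down upright on the middle of the blank, without dropping it and without shifting the blank from the stops. Leave the other things on the bench where they are.

Things in the scene. Friction and masses are not known exactly. Their poses are not given: they have to be found in the camera images.
- board: Plywood registering board fixed on the bench, 220 (x) x 280 (y) mm, top at 18 mm; origin at the centre of its underside. Two dark wood strips along its +x and +y edges (fence and end stop) rise 16 mm above its top; its -x and -y sides are open. It stands left or right of the bench's middle, turned up to 0.2 rad.
- board_fence (a point): Middle of the inner face of the long far fence, on the board's top at board (+90, -20, 18) mm; the face is 240 mm long along board y and 16 mm tall
- board_stop (a point): Middle of the inner face of the end stop, on the board's top at board (-30, +120, 18) mm; the face is 160 mm long along board x and 16 mm tall
- blank: Mid-brown wooden blank lying loose on the board, 100 (x) x 160 (y) x 24 mm, about 0.22 kg, pencil lines crossing on its top; too wide to grip, so it is pushed. Origin at the centre of its underside. It starts 20 to 60 mm short of both stops, up to 0.2 rad askew. Home, its +x long face is on the fence, its +y end on the end stop, its centre at board (+40, +40) mm.
- blank_corner (a point): Blank's corner (+50, +80 mm) at mid-thickness: the one that goes towards fence and stop
- blank_far_end (a point): Blank's corner (+50, -80 mm) at mid-thickness: the other end of the edge that goes on the fence
- blank_near_end (a point): Blank's corner (-50, +80 mm) at mid-thickness: the other end of the edge that goes on the end stop
- blank_mid (a point): Middle of the blank's top face, where the pencil lines cross, 24 mm above its underside
- stand: Hook stand fixed on the bench across the middle from the board, turned up to 0.3 rad: wooden base 150 x 120 x 14 mm, origin at the centre of its underside; 16 mm post at x = +55 mm, 170 mm tall; from it an 8 mm steel hook arm runs towards stand -x at height 164 mm, with a shallow dip, to an upturned tip at x = -55 mm, top at 178 mm.
- stand_hook (a point): Bottom of the dip in the hook arm (its centre line), stand (-20, 0, 160) mm, where the weight hangs
- weight: Iron weight, about 0.72 kg: a disc 56 mm in diameter, 35 mm tall; over it an open loop of 8 mm rod, 60 mm wide, peaked at 109 mm; on top an upright round wooden grip, 30 mm in diameter, from 108 to 155 mm. Origin at the centre of its flat underside, z up. It hangs by the loop on the hook, underside about 67 mm above the bench, loop square to the hook arm; it can swing a little.
- weight_loop (a point): Inside of the loop's peak, 93 mm above the weight's underside, on the hook's dip at the start. Raised 25 to 45 mm (best 35), the loop passes over the hook's upturned tip when moved at least 70 mm towards stand -x
- weight_grip (a point): Centre of the weight's wooden grip, 135 mm above its underside
- gouge: Bystander: a carving gouge, 205 mm long with a 24 mm square dark handle, lying in the middle of the bench; to be left where it is
- skew: Bystander: a skew chisel, 180 mm long with a 24 mm square pale handle, lying beside the hook stand; to be left where it is
- mallet: Bystander: a round carver's mallet, 220 mm tall, 90 mm diameter, standing head down at the far side; to be left where it is
- mug: Bystander: a white mug, 90 mm tall, at the far side; to be left where it is
- plane: Bystander: a small brass thumb plane, 75 x 34 mm, 41 mm tall, lying beside the hook stand; to be left where it is
- offcut: Bystander: a pale wood offcut, 90 x 50 x 30 mm, at the far side; to be left where it is
Mind the look-alikes: they are no part of the job. Of the things shaped like the weight, the dark steel one is meant.

How it is judged (in metres and radians):
On the way, in this order (a step that is already met when the one before it is completed fails the run):
1. the blank is home against fence and end stop (each edge within 2.5 mm along its length), the weight still on its hook (x of each of blank_corner, blank_far_end in the frame of board above 0.0875 m and y of each of blank_corner, blank_near_end in the frame of board above 0.1175 m and z of blank_mid in the frame of board below 0.045 m and angle between blank's own z axis and vertical below 0.03 rad and distance between weight_grip and stand_hook below 0.055 m and horizontal distance between weight and stand_hook below 0.035 m), for 0.2 s.
2. the weight is off its hook and carried clear of it (horizontal distance between weight and stand_hook above 0.07 m and height (world z) of weight above 0.045 m), for 0.1 s.
At the end, for the whole second after the job is handed in: The blank lies flat on the board with its long edge within 2.5 mm of the far fence and its end within 2.5 mm of the end stop over their whole length, and the weight stands upright and at rest on the blank, its centre within 25 mm of the blank's middle (x of each of blank_corner, blank_far_end in the frame of board above 0.0875 m and y of each of blank_corner, blank_near_end in the frame of board above 0.1175 m and z of blank_mid in the frame of board below 0.045 m and angle between blank's own z axis and vertical below 0.03 rad and horizontal distance between weight and blank_mid below 0.025 m and angle between weight's own z axis and vertical below 0.06 rad and contact force between weight and blank above 3 N and z of weight in the frame of board between 0.038 and 0.046 m and linear speed of each of weight, blank below 0.02 m/s); the robot touches nothing.
It fails at once if the weight is dropped (falls free, touching nothing, faster than 0.4 m/s) (contact force between weight and anything else below 0.01 N and linear speed of weight above 0.4 m/s).
It fails at once if a bystander (gouge, skew chisel, mallet, mug, thumb plane, offcut) is shifted by more than 30 mm (distance of any of gouge, skew, mallet, mug, plane, offcut from where it was at the start of the episode above 0.03 m).
It also fails if it takes over 70 s, if anything falls off the work surface, if the arm or the gripper's body presses on something with over 40 N, if the wrist force passes 120 N, or if a joint passes its speed limit or range.

## Working session

There is one attempt and no reset: what is moved stays moved. The work goes in short steps, Python scripts to look and compute and a tool call to move; the robot and the scene stay as the last step left them, time stands still between calls to the robot, and variables do not carry over. Pictures are saved under pics/ and viewed, and the job is handed in when it is done.

Besides the shell and the picture viewer there is one more tool, called after "Emit:" in YAML: its name, and indented under it one key for each argument. send_rows: Moves the arm, as the interface text tells. Its arguments: {"type":"object","properties":{"rows":{"type":"array","items":{"type":"number"}},"force":{"type":"number"}},"required":["rows"]}

```bash
ls; mkdir -p pics; python3 - <<'E'
from cell import arm,cams,order
import cv2
print(arm.state(), arm.pinch_z)
for n in("scene","top"):
    c=cams.read_camera(n); cv2.imwrite(f"pics/{n}0.png",c["pixels"]); print(n,c["fx"],c["fy"],c["cx"],c["cy"],c["R"],c["t"])
E
```

```text
pics
{'time_s': 0.0, 'joint_positions': array([9.74392305e-01, 3.13992286e-01, 4.49808840e-02, 1.30361414e+00,
       1.02036636e-05, 1.43119863e+00]), 'dq': array([-0.00119695,  0.00131403,  0.00026275,  0.00029883, -0.00083846,
        0.00246623]), 'effort': array([ 7.65991517e-04, -4.80622315e+01,  2.98538464e+01,  1.92866806e-02,
       -2.32487173e-04, -4.13454632e-05]), 'eef_pos': array([253.33549576, 515.60954989, 230.41427913]), 'orientation': array([-3.14132802e+00,  1.81000088e-03,  1.11399023e+00]), 'wrist_force': array([ 0.60856009,  0.11429536, -0.19559724]), 'wrist_torque': array([0.01973995, 0.0358939 , 0.0041841 ]), 'finger_gap': 85.20029463691098} 18.700000000000003
scene 488.28362653150623 488.28362653150623 271.31410701098036 207.12755659835264 [[ 0.03729062  0.99917549  0.01605477]
 [ 0.78290224 -0.01922714 -0.62184757]
 [-0.62102616  0.03575839 -0.78297372]] [ -34.71546962 -360.26203206 1506.7976358 ]
top 531.8015312557231 531.8015312557231 281.7390241580408 209.96889812557743 [[-1.15480543e-01 -9.93309732e-01 -1.40448931e-04]
 [-9.68918430e-01  1.12675990e-01 -2.20229872e-01]
 [ 2.18772301e-01 -2.52961816e-02 -9.75447991e-01]] [  58.11758297  595.05715418 1333.53355028]
```

View pics/scene0.png

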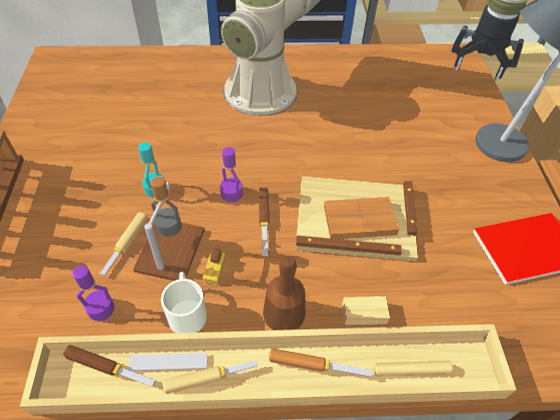

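View pics/top0.png

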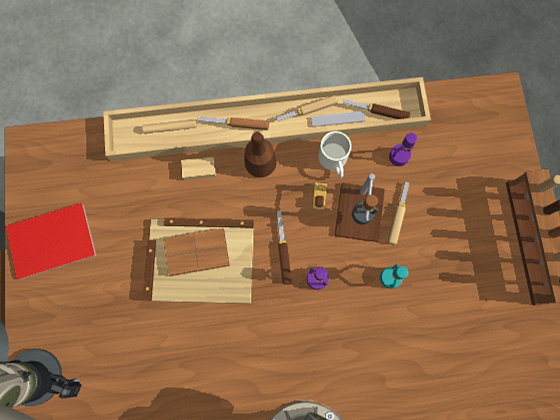

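The board is on the robot's left: its fence is the top strip in the top view (y≈223) and its stop the left strip (x≈150). The blank is at about (196,252). The stand is near (360,212) and the dark weight hangs at about (368,208). Next I'll crop for corner measurements.

```bash
cat > h.py <<'E'
import numpy as np, cv2
from cell import arm,cams,order
def ray(c,uv,z):
    d=np.array([(uv[0]-c["cx"])/c["fx"],(uv[1]-c["cy"])/c["fy"],1.]); R=np.array(c["R"]);t=np.array(c["t"])
    o=-R.T@t; d=R.T@d; return o+d*(z-o[2])/d[2]
def proj(c,X):
    p=np.array(c["R"])@np.array(X,float)+np.array(c["t"]); return np.array([c["cx"]+c["fx"]*p[0]/p[2],c["cy"]+c["fy"]*p[1]/p[2]])
def tri(c1,p1,c2,p2):
    P=[np.array([[c["fx"],0,c["cx"]],[0,c["fy"],c["cy"]],[0,0,1]])@np.c_[np.array(c["R"]),np.array(c["t"])] for c in(c1,c2)]
    X=cv2.triangulatePoints(P[0],P[1],np.array(p1,float).reshape(2,1),np.array(p2,float).reshape(2,1)); return (X[:3]/X[3]).ravel()
def crop(c,x0,y0,x1,y1,f,name):
    cv2.imwrite(name,cv2.resize(c["pixels"][y0:y1,x0:x1],None,fx=f,fy=f,interpolation=cv2.INTER_CUBIC))
E
python3 - <<'E'
from h import *
c=cams.read_camera("top"); crop(c,135,205,265,310,6,"pics/a.png"); crop(c,300,150,430,255,6,"pics/b.png")
c=cams.read_camera("scene"); crop(c,290,170,425,270,5.9,"pics/c.png"); crop(c,95,140,225,290,4,"pics/d.png")
E
```

```text
(no output)
```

View pics/a.png

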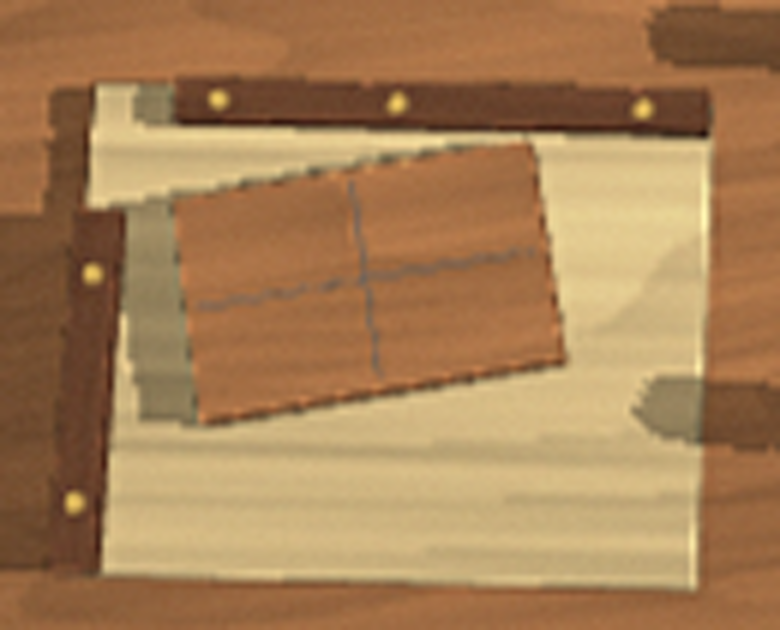

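View pics/b.png

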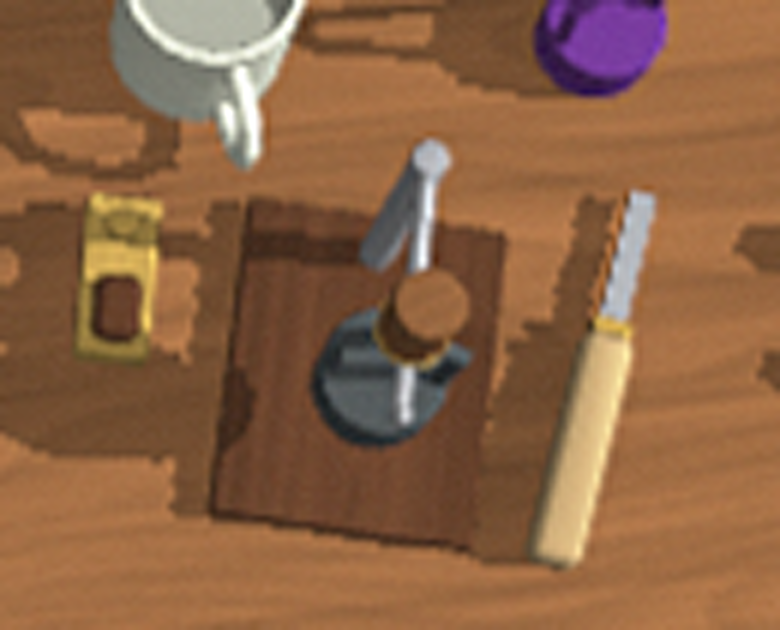

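View pics/c.png

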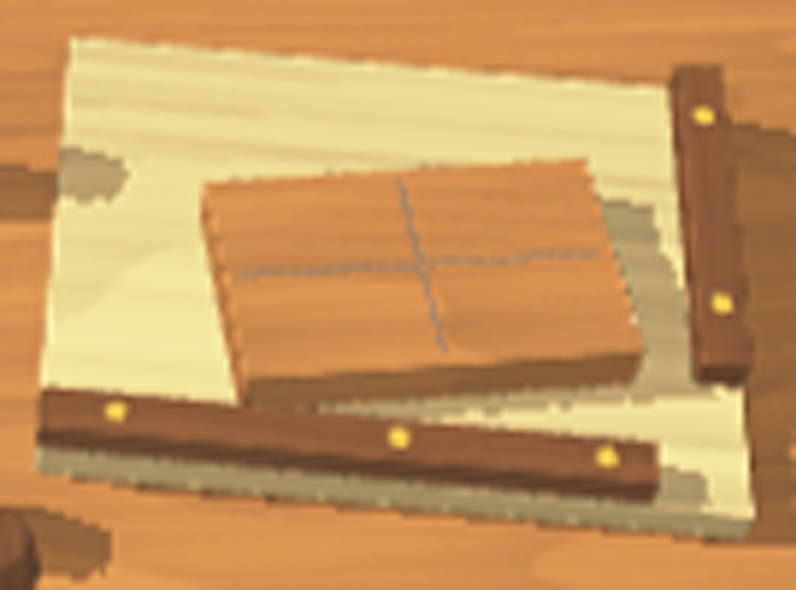

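View pics/d.png

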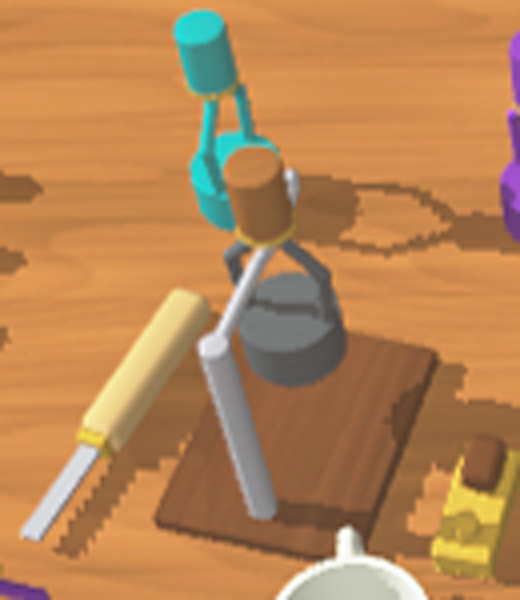

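```bash
cat > m.py <<'E'
from h import *
from scipy.optimize import least_squares
T=cams.read_camera("top");S=cams.read_camera("scene")
a=lambda x,y:((x+.5)/6+135-.5,(y+.5)/6+205-.5)
b=lambda x,y:((x+.5)/6+300-.5,(y+.5)/6+150-.5)
c=lambda x,y:((x+.5)/5.9+290-.5,(y+.5)/5.9+170-.5)
d=lambda x,y:((x+.5)/4+95-.5,(y+.5)/4+140-.5)
def fit(obs,x0):
    def f(p):
        ct,st=np.cos(p[2]),np.sin(p[2]);r=[]
        for cam,uv,X in obs:
            W=[p[0]+ct*X[0]-st*X[1],p[1]+st*X[0]+ct*X[1],X[2]]; r+=list(proj(cam,W)-uv)
        return r
    s=least_squares(f,x0); print(s.x.round(3), np.round(s.fun,1)); return s.x
E
python3 - <<'E'
from m import *
print("cams",-np.array(T["R"]).T@T["t"],-np.array(S["R"]).T@S["t"])
print("ray",ray(T,a(365,280),42),ray(S,c(421,264),42), tri(T,a(365,280),S,c(421,264)))
B=fit([(T,a(95,83),(110,140,18)),(T,a(696,590),(-110,-140,18)),(T,a(712,135),(90,-140,18)),(T,a(178,122),(90,100,34)),(T,a(125,210),(50,120,34)),
 (S,c(70,38),(-110,-140,18)),(S,c(755,520),(110,140,18)),(S,c(658,446),(90,100,34)),(S,c(668,84),(-110,120,18)),(S,c(40,388),(90,-140,34)),],[500,200,0])
K=fit([(T,a(173,198),(50,80,42)),(T,a(530,143),(50,-80,42)),(T,a(566,360),(-50,-80,42)),(T,a(203,418),(-50,80,42)),
 (S,c(205,185),(-50,-80,42)),(S,c(585,160),(-50,80,42)),(S,c(642,354),(50,80,42)),(S,c(245,382),(50,-80,42))],[500,200,0])
ct,st=np.cos(B[2]),np.sin(B[2]);M=np.array([[ct,-st],[st,ct]])
print("blank in board",M.T@(K[:2]-B[:2]),K[2]-B[2])
k=np.array([[np.cos(K[2]),-np.sin(K[2])],[np.sin(K[2]),np.cos(K[2])]])
for X in((50,80),(50,-80),(-50,80),(-50,-80)):
    w=K[:2]+k@X; print(X,w,M.T@(w-B[:2]))
# stand
D=fit([(T,b(248,200),(75,60,14)),(T,b(506,235),(75,-60,14)),(T,b(211,510),(-75,60,14)),(T,b(430,158),(55,0,170)),
 (S,d(437,350),(-75,60,14)),(S,d(157,520),(75,-60,14)),(S,d(214,345),(55,0,170))],[500,-200,0])
print("grip top",tri(T,b(433,303),S,d(255,165)))
sd=np.array([[np.cos(D[2]),-np.sin(D[2])],[np.sin(D[2]),np.cos(D[2])]])
print("hook",D[:2]+sd@[-20,0],"tip",D[:2]+sd@[-55,0], proj(T,[*(D[:2]+sd@[-20,0]),222]))
E
```

```text
cams [ 291.53309083   24.41341388 1431.85014652] [1219.10526717  -26.1206261   956.31222478]
ray [518.81246086 227.01919654  42.        ] [520.93746017 227.45589553  42.        ] [519.23582958 227.67435568  39.77583429]
[ 5.00097e+02  2.21311e+02 -1.38000e-01] [-0.1 -0.7 -0.1 -0.8 -0.2  0.2 -1.  -0.8 -0.8 -0.8 -0.4 -0.6 -0.1 -0.7
 -0.4 -1.  -0.6  0.3 -0.3 -0.8]
[5.20800e+02 2.26275e+02 5.20000e-02] [-0.2 -0.6  0.1 -1.3 -0.5 -0.5 -0.7  0.1 -0.5 -0.9 -0.3 -0.5  0.3 -0.4
 -0.5 -0.7]
blank in board [19.82303802  7.76702165] 0.19033867186980827
(50, 80) [566.55516155 308.77648685] [53.78473199 95.78181212]
(50, -80) [574.90903086 148.99472046] [ 84.05536581 -61.3286227 ]
(-50, 80) [466.69155757 303.55531853] [-44.40928977  76.86266599]
(-50, -80) [475.04542687 143.77355215] [-14.13865595 -80.24776883]
[ 5.82241e+02 -2.22445e+02 -2.55000e-01] [-0.3 -1.1 -0.1 -1.1 -0.5  0.2 -0.6 -0.3  0.3 -1.3 -1.6 -0.7  0.2 -0.6]
grip top [ 562.37134444 -217.88768701  220.14353796]
hook [ 562.88840747 -217.3995295 ] tip [ 529.02052938 -208.5696465 ] [370.98063946 199.84092831]
```

```bash
cat > g.py <<'E'
import sys
from h import *
B=[500.1,221.3,-0.138]
def bw(x,y):
    c,s=np.cos(B[2]),np.sin(B[2]); return np.array([B[0]+c*x-s*y,B[1]+s*x+c*y])
def wb(p):
    c,s=np.cos(B[2]),np.sin(B[2]); d=np.array(p)-B[:2]; return np.array([c*d[0]+s*d[1],-s*d[0]+c*d[1]])
def show(x=None,y=None,z=None,yaw=None,board=False):
    from scipy.spatial.transform import Rotation as Ro
    s=arm.state();p=s["eef_pos"]; R=Ro.from_euler("xyz",s["orientation"])
    print("t",round(s["time_s"],2),"p",p.round(1),"board",wb(p[:2]).round(1),"rpy",s["orientation"].round(3),"F",s["wrist_force"].round(1),"M",s["wrist_torque"].round(2),"gap",round(s["finger_gap"],1),"q",s["joint_positions"].round(2))
    if x is None: return
    t=np.array([*(bw(x,y) if board else (x,y)),z]); G=Ro.from_euler("xyz",[np.pi,0,yaw])
    print("target",t.round(1),"tool shift mm",R.inv().apply(t-p).round(1),"in target axes",G.inv().apply(t-p).round(1),"turn",(R.inv()*G).as_rotvec().round(3))
E
python3 -c "
from g import *
show(-75,10,150,1.433,True)"
```

```text
t 0.3 p [253.6 515.9 231. ] board [-284.7  257.9] rpy [-3.142e+00  1.000e-03  1.114e+00] F [ 0.  -0.6  0.2] M [ 0.01 -0.05  0.01] gap 85.2 q [0.97 0.31 0.05 1.3  0.   1.43]
target [427.2 241.5 150. ] tool shift mm [-169.6  276.9   81.1] in target axes [-247.9  209.7   81. ] turn [-0.     0.001 -0.319]
```

Emit:
send_rows:
  rows: [1,0,0,0.01,0,0,-0.11,1,0,0,0.02,0,0,-0.11,1,0,0,0.02,0,0,-0.1]

```text
time_s: 0.55
eef_pos: [255.4, 518.6, 184.5]
orientation: [3.138, -0.008, 1.445]
wrist_force: [-0.9, 0.4, -0.4]
finger_gap: 85.4
```

```bash
python3 -c "
from g import *
show(-75,10,150,1.433,True)"
```

```text
t 0.55 p [255.4 518.6 184.5] board [-283.3  260.8] rpy [ 3.138 -0.008  1.445] F [-0.9  0.4 -0.4] M [ 0.06 -0.01 -0.02] gap 85.4 q [ 0.97  0.33 -0.05  1.19 -0.    1.1 ]
target [427.2 241.5 150. ] tool shift mm [-253.7  205.    33.3] in target axes [-250.9  208.2   34.5] turn [ 0.004 -0.008  0.012]
```

Emit:
send_rows:
  rows: [1,-0.031,0.025,0.004,0,0,0,1,-0.031,0.025,0.004,0,0,0,1,-0.031,0.025,0.004,0,0,0,1,-0.031,0.025,0.004,0,0,0,1,-0.031,0.025,0.004,0,0,0,1,-0.031,0.025,0.004,0,0,0,1,-0.031,0.025,0.004,0,0,0]

```text
time_s: 1.13
eef_pos: [403.2, 279.7, 148.7]
orientation: [3.141, -0.006, 1.468]
wrist_force: [0.9, 0.5, 0.1]
finger_gap: 85.2
```

```bash
python3 -c "
from g import *
show(-75,10,60,1.433,True)"
```

```text
t 1.13 p [403.2 279.7 148.7] board [-104.    44.5] rpy [ 3.141 -0.006  1.468] F [0.9 0.5 0.1] M [ 0.05 -0.07 -0.02] gap 85.2 q [ 0.44  0.19 -0.32  1.05  0.01  0.54]
target [427.2 241.5  60. ] tool shift mm [-36.1  27.7  88.5] in target axes [-34.5  29.   88.7] turn [ 0.    -0.006  0.035]
```

Emit:
send_rows:
  rows: [1,-0.018,0.014,0.03,0,0,0.035,1,-0.018,0.014,0.03,0,0,0,1,0,0,0.028,0,0,0,1,0,0,0.02,0,0,0,1,0,0,0.01,0,0,0]

```text
time_s: 1.55
eef_pos: [437.5, 232.6, 30.5]
orientation: [3.129, -0.011, 1.418]
wrist_force: [-0.7, 0.4, -0.1]
finger_gap: 85.5
```

```bash
python3 -c "
from g import *
show(-75,10,16,1.433,True)
T=cams.read_camera('top');S=cams.read_camera('scene')
crop(T,105,195,265,315,5,'pics/e.png');crop(S,290,120,430,270,4,'pics/f.png')"
```

```text
t 1.55 p [437.5 232.6  30.5] board [-63.6   2.6] rpy [ 3.129 -0.011  1.418] F [-0.7  0.4 -0.1] M [-0.02  0.05 -0.03] gap 85.5 q [ 0.32  0.31 -0.5   0.75  0.    0.48]
target [427.2 241.5  16. ] tool shift mm [  7.  -11.7  14.4] in target axes [  7.4 -11.4  14.5] turn [ 0.013 -0.01  -0.016]
```

View pics/e.png

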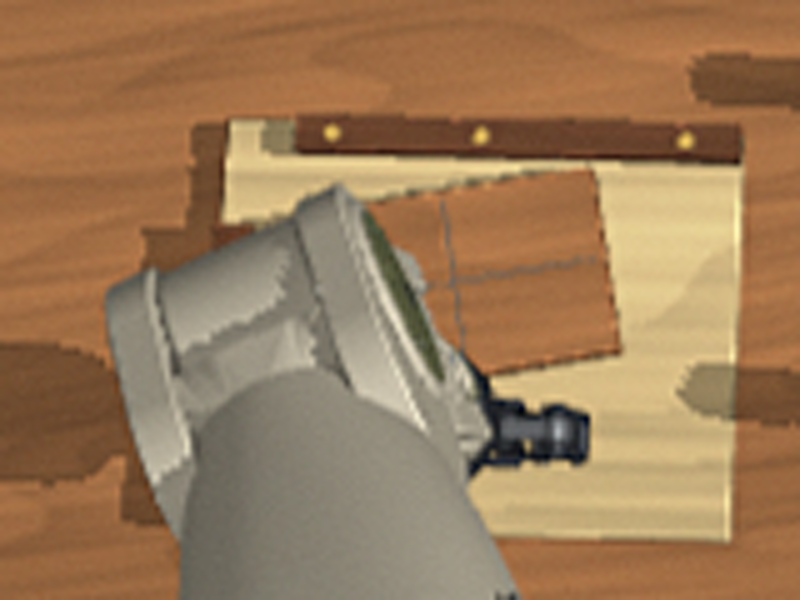

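View pics/f.png

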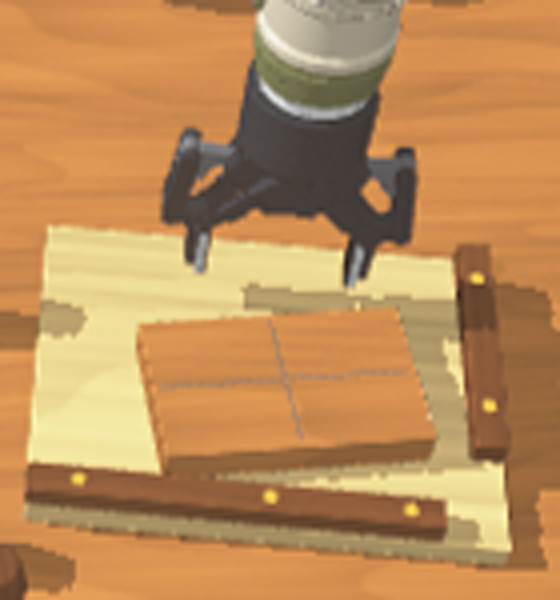

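The fingers stand clear behind the blank's robot-side face, straddling its middle. I'll lower them and then push towards the fence.

Emit:
send_rows:
  rows: [1,0.007,-0.005,0.004,0.013,-0.01,-0.016,1,0,0,0.009,0,0,0,1,0,0,0,0,0,0]

```text
time_s: 1.9
eef_pos: [433.6, 242.3, 18.8]
orientation: [-3.141, -0.0, 1.437]
wrist_force: [-0.3, -0.5, 0.6]
finger_gap: 85.2
```

```bash
python3 -c "
from g import *
show(-25,10,16,1.433,True)"
```

```text
t 1.9 p [433.6 242.3  18.8] board [-68.7  11.6] rpy [-3.141 -0.     1.437] F [-0.3 -0.5  0.6] M [-0.06  0.01  0.04] gap 85.2 q [ 0.35  0.34 -0.49  0.75  0.    0.48]
target [476.7 234.6  16. ] tool shift mm [-1.8 43.7  2.8] in target axes [-1.6 43.7  2.8] turn [-0.001 -0.     0.004]
```

Emit:
send_rows:
  rows: [1,0,0.003,0.004,0,0,0,1,0,0.006,0,0,0,0,1,0,0.006,0,0,0,0,1,0,0.006,0,0,0,0,1,0,0.006,0,0,0,0,1,0,0.006,0,0,0,0]

```text
time_s: 2.4
eef_pos: [469.7, 239.9, 16.6]
orientation: [3.139, -0.002, 1.441]
wrist_force: [-0.3, 0.5, -0.5]
finger_gap: 85.5
```

```bash
python3 -c "
from g import *
show(-21,10,15,1.433,True)"
```

```text
t 2.4 p [469.7 239.9  16.6] board [-32.7  14.2] rpy [ 3.139e+00 -2.000e-03  1.441e+00] F [-0.3  0.5 -0.5] M [0.08 0.12 0.07] gap 85.5 q [ 0.32  0.39 -0.42  0.76  0.    0.45]
target [480.7 234.1  15. ] tool shift mm [-4.3 11.7  1.6] in target axes [-4.2 11.7  1.6] turn [ 0.002 -0.002  0.008]
```

Emit:
send_rows:
  rows: [1,-0.001,0.004,0.001,0,0,0.008,1,0,0.004,0,0,0,0]

```text
time_s: 2.57
eef_pos: [479.5, 237.6, 15.8]
orientation: [3.138, -0.003, 1.431]
wrist_force: [-1.9, 0.1, 0.3]
finger_gap: 85.5
```

```bash
python3 -c "
from g import *
show(-21,10,15,1.433,True)
S=cams.read_camera('scene')
crop(S,290,150,430,270,5,'pics/g.png')"
```

```text
t 2.57 p [479.5 237.6  15.8] board [-22.6  13.3] rpy [ 3.138e+00 -3.000e-03  1.431e+00] F [-1.9  0.1  0.3] M [ 0.01  0.26 -0.09] gap 85.5 q [ 0.31  0.4  -0.4   0.77  0.    0.45]
target [480.7 234.1  15. ] tool shift mm [-3.3  1.6  0.8] in target axes [-3.3  1.6  0.8] turn [ 0.003 -0.003 -0.002]
```

View pics/g.png

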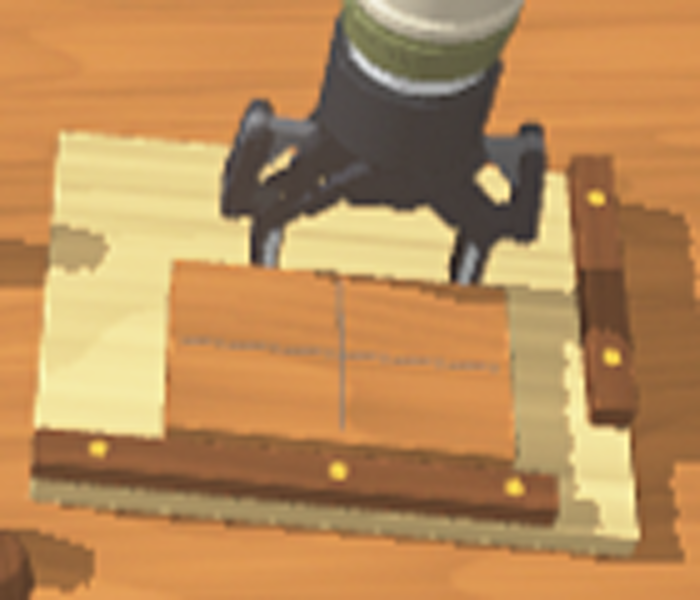

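The blank has turned parallel to the fence and is close to it. I'll press on until contact.

Emit:
send_rows:
  rows: [1,0,0.003,0,0,0,0,1,0,0.003,0,0,0,0,1,0,0.003,0,0,0,0]

```text
time_s: 2.87
eef_pos: [480.4, 236.8, 14.9]
orientation: [-3.128, -0.004, 1.433]
wrist_force: [-7.3, 2.2, 5.4]
finger_gap: 85.6
```

The wrist reads about 7 N, so the blank is seated on the fence. I'll back off, lift, turn and move round to the −y end.

Emit:
send_rows:
  rows: [1,0,-0.01,0,0,0,0,1,0,-0.01,-0.02,0,0,0,0.6,0,0,-0.04,0,0,-0.12,0.6,0,0,-0.03,0,0,-0.12,0.6,0,0,0,0,0,-0.12,0.6,0,0,0,0,0,-0.12,0.6,0,0,0,0,0,-0.12,0.6,0,0,0,0,0,-0.12,0.6,0,0,0,0,0,-0.12,0.6,0,0,0,0,0,-0.12]

```text
time_s: 3.7
eef_pos: [456.5, 238.1, 109.4]
orientation: [-3.135, -0.011, 2.428]
wrist_force: [0.3, -0.4, -0.3]
finger_gap: 51.3
```

Emit:
send_rows:
  rows: [0.6,0,0,0,0,0,-0.12,0.6,0,0,0,0,0,-0.12,0.6,0,0,0,0,0,-0.12,0.6,0,0,0,0,0,-0.12]

```text
time_s: 4.03
eef_pos: [455.2, 237.8, 109.7]
orientation: [-3.141, -0.01, 2.928]
wrist_force: [-0.3, 0.5, -0.0]
finger_gap: 51.0
```

```bash
python3 -c "
from g import *
show(35,-110,100,3.004,True)
T=cams.read_camera('top');S=cams.read_camera('scene')
crop(T,125,195,265,315,5,'pics/i.png');crop(S,250,110,430,270,4,'pics/j.png')"
```

```text
t 4.03 p [455.2 237.8 109.7] board [-46.7  10.2] rpy [-3.141 -0.01   2.928] F [-0.3  0.5 -0. ] M [ 0.03 -0.06  0.  ] gap 51.0 q [ 0.32  0.27 -0.32  0.99  0.   -1.04]
target [519.6 107.5 100. ] tool shift mm [ -90.6 -113.7    8.9] in target axes [ -81.6 -120.2    9.7] turn [-0.    -0.01  -0.076]
```

View pics/i.png

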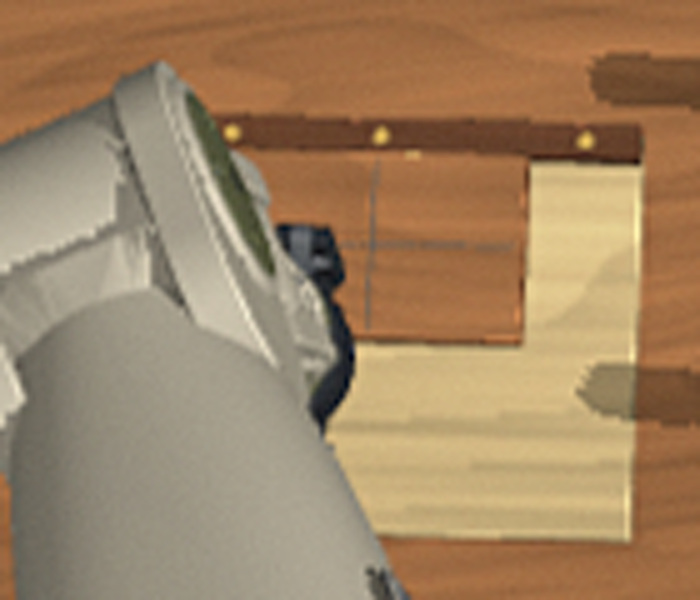

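View pics/j.png

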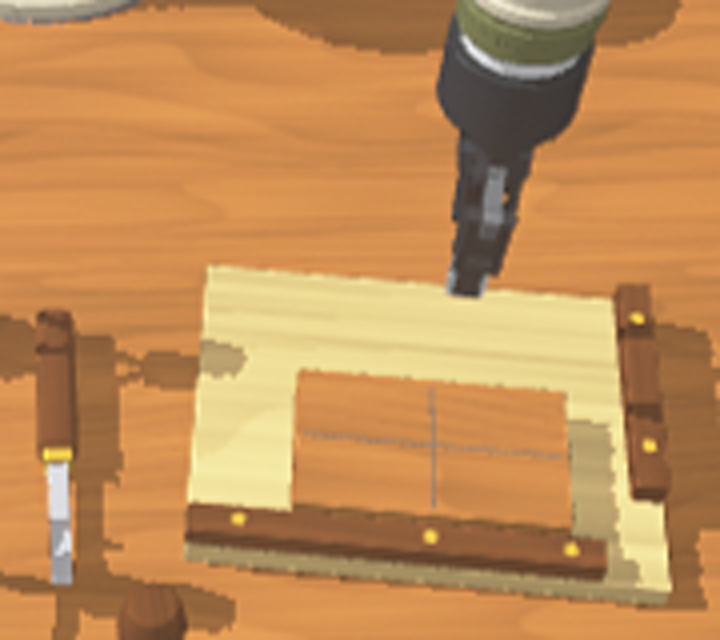

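Emit:
send_rows:
  rows: [0.6,-0.022,-0.029,0,0,0,-0.04,0.6,-0.022,-0.029,0,0,0,-0.036,0.6,-0.022,-0.029,0.01,0,0,0,0.6,-0.014,-0.024,0.01,0,0,0,0.6,0,0,0.02,0,0,0]

```text
time_s: 4.55
eef_pos: [519.5, 113.3, 72.6]
orientation: [3.14, 0.003, 2.991]
wrist_force: [-0.1, 0.1, 0.4]
finger_gap: 51.1
```

```bash
python3 -c "
from g import *
show(35,-110,24,3.004,True)
T=cams.read_camera('top')
for q in((372,245),(529,158),(524,341)): print(wb(ray(T,(q[0]/5+124.6,q[1]/5+194.6),42)[:2]))"
```

```text
t 4.55 p [519.5 113.3  72.6] board [  34.1 -104.3] rpy [3.140e+00 3.000e-03 2.991e+00] F [-0.1  0.1  0.4] M [ 0.01 -0.06 -0.01] gap 51.1 q [ 0.06  0.33 -0.34  0.9   0.   -1.36]
target [519.6 107.5  24. ] tool shift mm [-0.9 -5.7 48.5] in target axes [-0.9 -5.7 48.6] turn [ 0.002  0.003 -0.013]
[38.29714981 -0.04378363]
[ 86.90578884 -80.93421603]
[-10.73423704 -82.56363911]
```

Emit:
send_rows:
  rows: [0.6,-0.001,-0.006,0.025,0,0,-0.013,0.6,0,0,0.018,0,0,0,0.6,0,0,0.002,0,0,0]

```text
time_s: 4.85
eef_pos: [514.4, 107.6, 21.5]
orientation: [3.14, -0.006, 2.993]
wrist_force: [-0.6, 0.3, -0.7]
finger_gap: 51.4
```

```bash
python3 -c "
from g import *
show(35,-60,22,3.004,True)
S=cams.read_camera('scene')
crop(S,250,130,430,270,4,'pics/k.png')"
```

```text
t 4.85 p [514.4 107.6  21.5] board [  29.8 -110.6] rpy [ 3.14  -0.006  2.993] F [-0.6  0.3 -0.7] M [-0.01  0.05 -0.01] gap 51.4 q [ 0.05  0.38 -0.41  0.79  0.   -1.37]
target [526.5 157.1  22. ] tool shift mm [-4.6 50.7 -0.5] in target axes [-5.2 50.6 -0.5] turn [ 0.001 -0.006 -0.012]
```

View pics/k.png

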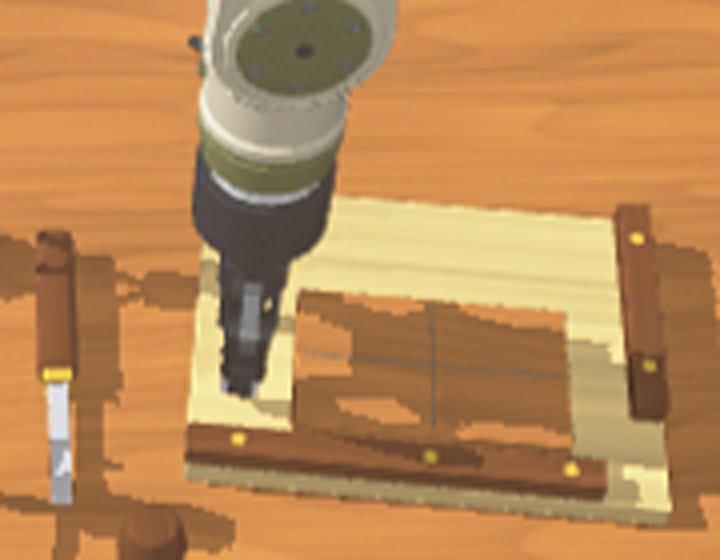

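The fingers are low on the board, just short of the blank's −y end. I'll push along the fence towards the stop.

Emit:
send_rows:
  rows: [0.6,-0.004,0.006,0,0,0.006,-0.012,0.6,0,0.006,0,0,0,0,0.6,-0.0005,0.006,0,0,0,0,0.6,-0.0005,0.006,0,0,0,0,0.6,-0.0005,0.006,0,0,0,0,0.6,-0.0005,0.006,0,0,0,0,0.6,-0.0005,0.006,0,0,0,0]

```text
time_s: 5.48
eef_pos: [529.2, 154.4, 27.6]
orientation: [3.14, -0.008, 3.005]
wrist_force: [-1.5, -1.7, 0.4]
finger_gap: 51.5
```

```bash
python3 -c "
from g import *
show(35,-51,20,3.004,True)"
```

```text
t 5.48 p [529.2 154.4  27.6] board [ 38.1 -62.3] rpy [ 3.14  -0.008  3.005] F [-1.5 -1.7  0.4] M [-0.2   0.14  0.05] gap 51.5 q [ 0.14  0.42 -0.33  0.83  0.   -1.3 ]
target [527.8 166.   20. ] tool shift mm [ 3.  11.2  7.6] in target axes [ 3.1 11.3  7.6] turn [ 0.002 -0.008  0.001]
```

Emit:
send_rows:
  rows: [0.6,0,0.004,0.004,0,0,0,0.6,0,0.004,0.002,0,0,0,0.6,0,0.004,0.001,0,0,0,0.6,0,0.003,0.001,0,0,0]

```text
time_s: 5.82
eef_pos: [531.9, 165.9, 20.8]
orientation: [-3.129, -0.004, 3.004]
wrist_force: [-3.0, -17.8, 11.2]
finger_gap: 51.0
```

```bash
python3 -c "
from g import *
show(35,-51,20,3.004,True)"
```

```text
t 5.82 p [531.9 165.9  20.8] board [ 39.1 -50.5] rpy [-3.129 -0.004  3.004] F [ -3.  -17.8  11.2] M [-3.13  0.9   0.31] gap 51.0 q [ 0.16  0.44 -0.32  0.82 -0.01 -1.27]
target [527.8 166.   20. ] tool shift mm [ 4.1 -0.4  0.8] in target axes [ 4.1 -0.5  0.8] turn [-0.013 -0.004 -0.   ]
```

About 18 N at the expected end position, so the blank is on the stop. I'll back off, lift and check both edges.

Emit:
send_rows:
  rows: [0.6,0,-0.004,0,0,0,0,0.6,0,-0.012,0,0.013,0,0,0.6,0,0,-0.04,0,0,0,0.6,0,-0.02,-0.035,0,0,0,0.6,0,-0.02,-0.035,0,0,0,0.6,0,-0.02,-0.035,0,0,0,0.6,0,-0.02,-0.03,0,0,0]

```text
time_s: 6.4
eef_pos: [513.4, 73.4, 194.2]
orientation: [-3.111, -0.023, 3.009]
wrist_force: [0.7, 0.2, -0.5]
finger_gap: 51.5
```

```bash
python3 -c "
from g import *
show()
T=cams.read_camera('top');S=cams.read_camera('scene')
crop(T,135,205,265,310,6,'pics/l.png');crop(S,290,170,425,270,5.9,'pics/n.png')"
```

```text
t 6.4 p [513.4  73.4 194.2] board [  33.5 -144.7] rpy [-3.111 -0.023  3.009] F [ 0.7  0.2 -0.5] M [ 0.02 -0.1   0.03] gap 51.5 q [ 0.    0.24 -0.14  1.21 -0.03 -1.44]
```

View pics/l.png

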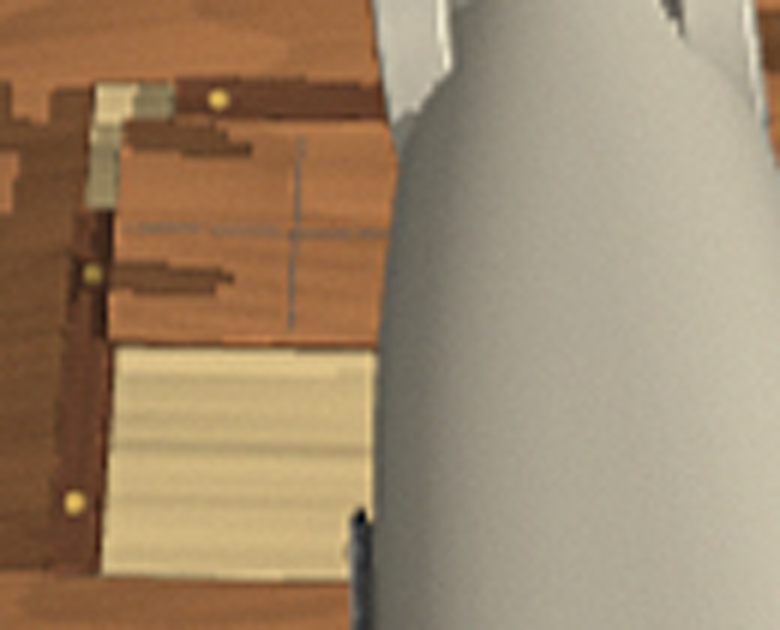

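View pics/n.png

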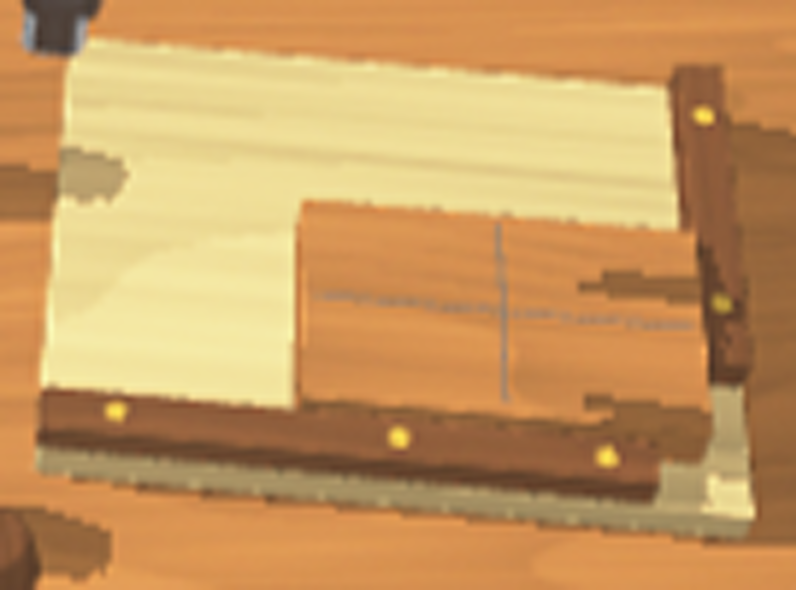

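```bash
python3 - <<'E'
from m import *
from g import wb
K=fit([(T,a(121,120),(50,80,42)),(T,a(109,342),(-50,80,42)),(T,a(296,233),(0,0,42)),
 (S,c(301,201),(-50,-80,42)),(S,c(695,231),(-50,80,42)),(S,c(297,404),(50,-80,42)),(S,c(504,314),(0,0,42))],[500,200,0])
print(wb(K[:2]),K[2]+.138)
for cam,f,n in((T,a,"l"),(S,c,"n")):
    im=cv2.imread(f"pics/{n}.png"); 
    k=6 if n=="l" else 5.9; o=(135,205) if n=="l" else (290,170)
    from g import bw
    pts=[proj(cam,[*bw(*q),42]) for q in((90,120),(90,-40),(-10,-40),(-10,120))]
    pts=np.array([[(p[0]+.5-o[0])*k-.5,(p[1]+.5-o[1])*k-.5] for p in pts]); print(n,pts.round(0).tolist())
E
```

```text
[ 5.45599e+02  2.55887e+02 -1.16000e-01] [-0.3 -0.6 -0.3 -0.2 -0.2 -0.9 -0.4 -0.2 -0.4 -0.5  0.7 -0.7 -0.4 -0.4]
[40.30829397 40.51731138] 0.022425668371204507
l [[123.0, 113.0], [483.0, 121.0], [472.0, 345.0], [106.0, 337.0]]
n [[713.0, 433.0], [297.0, 395.0], [300.0, 196.0], [694.0, 231.0]]
```

The blank looks home, but the fit hints at about 0.02 rad residual (the +y end perhaps 1–2 mm off the fence). A second square-up push will settle it.

Emit:
send_rows:
  rows: [0.6,0,0,0,0,0,0.12,0.6,0,0,0,0,0,0.12,0.6,0,0,0,0,0,0.12,0.6,0,0,0,0,0,0.12,0.6,0,0,0,0,0,0.12,0.6,0,0,0,0,0,0.12,0.6,0,0,0,0,0,0.12,0.6,0,0,0,0,0,0.12,0.6,0,0,0,0,0,0.12,0.6,0,0,0,0,0,0.12]

```text
time_s: 7.43
eef_pos: [502.8, 79.5, 171.2]
orientation: [-3.078, 0.012, 1.762]
wrist_force: [-0.1, 0.1, -0.9]
finger_gap: 51.3
```

Emit:
send_rows:
  rows: [0.6,0,0,0,0,0,0.12,0.6,0,0,0,0,0,0.12,0.6,0,0,0,0,0,0.1,0.6,0,0,0,0,0,0]

```text
time_s: 7.77
eef_pos: [497.2, 82.4, 161.5]
orientation: [-3.07, 0.035, 1.406]
wrist_force: [-0.4, 0.5, 1.0]
finger_gap: 51.0
```

```bash
python3 -c "
from g import *
show(-50,45,90,1.433,True)"
```

```text
t 7.77 p [497.2  82.4 161.5] board [  16.2 -138. ] rpy [-3.07   0.035  1.406] F [-0.4  0.5  1. ] M [ 0.03 -0.08  0.01] gap 51.0 q [ 0.02  0.27 -0.18  1.19 -0.02  0.18]
target [456.8 272.8  90. ] tool shift mm [183.5 -66.3  70. ] in target axes [183.  -66.2  71.5] turn [-0.072  0.034 -0.028]
```

Emit:
send_rows:
  rows: [0.6,0,0,0,-0.072,0.034,-0.028,0.6,0.036,-0.013,0.005,0,0,0,0.6,0.036,-0.013,0.005,0,0,0,0.6,0.036,-0.013,0.01,0,0,0,0.6,0.036,-0.013,0.01,0,0,0,0.6,0.036,-0.013,0.01,0,0,0]

```text
time_s: 8.27
eef_pos: [452.3, 269.0, 110.3]
orientation: [-3.132, 0.003, 1.438]
wrist_force: [0.5, 0.7, 0.4]
finger_gap: 51.0
```

```bash
python3 -c "
from g import *
show(-50,45,24,1.433,True)"
```

```text
t 8.27 p [452.3 269.  110.3] board [-53.9  40.7] rpy [-3.132e+00  3.000e-03  1.438e+00] F [0.5 0.7 0.4] M [-0.01 -0.   -0.02] gap 51.0 q [ 0.38  0.3  -0.28  1.    0.    0.51]
target [456.8 272.8  24. ] tool shift mm [ 4.5  4.8 86.3] in target axes [ 4.3  3.9 86.3] turn [-0.01   0.003  0.005]
```

Emit:
send_rows:
  rows: [0.6,0,0,0.04,-0.01,0.003,0.005,0.6,0,0,0.03,0,0,0,0.6,0,0,0.014,0,0,0,0.6,0,0,0,0,0,0]

```text
time_s: 8.6
eef_pos: [443.7, 278.8, 17.2]
orientation: [-3.135, -0.0, 1.463]
wrist_force: [-0.4, -0.4, 0.2]
finger_gap: 51.1
```

```bash
python3 -c "
from g import *
show(-21,45,24,1.433,True)"
```

```text
t 8.6 p [443.7 278.8  17.2] board [-63.8  49.1] rpy [-3.135 -0.     1.463] F [-0.4 -0.4  0.2] M [-0.03  0.09 -0.01] gap 51.1 q [ 0.41  0.39 -0.42  0.77  0.    0.51]
target [485.5 268.8  24. ] tool shift mm [-5.4 42.6 -7.1] in target axes [-4.2 42.8 -6.8] turn [-0.007 -0.     0.03 ]
```

Emit:
send_rows:
  rows: [0.6,-0.004,0.012,-0.003,-0.007,0,0.03,0.6,0,0.012,0,0,0,0,0.6,0,0.005,0,0,0,0,0.6,0,0.003,0,0,0,0]

```text
time_s: 8.93
eef_pos: [475.7, 269.8, 19.4]
orientation: [-3.139, 0.002, 1.436]
wrist_force: [1.2, 0.2, 0.6]
finger_gap: 51.3
```

```bash
python3 -c "
from g import *
show(-21,45,20,1.433,True)"
```

```text
t 8.93 p [475.7 269.8  19.4] board [-30.8  44.7] rpy [-3.139e+00  2.000e-03  1.436e+00] F [1.2 0.2 0.6] M [-0.02 -0.01 -0.01] gap 51.3 q [ 0.37  0.42 -0.36  0.8  -0.    0.5 ]
target [485.5 268.8  20. ] tool shift mm [ 0.3  9.8 -0.6] in target axes [ 0.3  9.8 -0.6] turn [-0.003  0.002  0.003]
```

Emit:
send_rows:
  rows: [0.6,0,0.004,0,-0.003,0,0.003,0.6,0,0.003,0,0,0,0,0.6,0,0.003,0,0,0,0,0.6,0,0.003,0,0,0,0,0.6,0,0.003,0,0,0,0]

```text
time_s: 9.35
eef_pos: [484.8, 268.6, 21.4]
orientation: [-3.123, -0.004, 1.434]
wrist_force: [-8.5, 3.4, 4.9]
finger_gap: 51.3
```

```bash
python3 -c "
from g import *
show(-21,45,20,1.433,True)"
```

```text
t 9.35 p [484.8 268.6  21.4] board [-21.6  44.8] rpy [-3.123 -0.004  1.434] F [-8.5  3.4  4.9] M [ 0.46  1.62 -0.12] gap 51.3 q [ 0.35  0.44 -0.32  0.83  0.01  0.49]
target [485.5 268.8  20. ] tool shift mm [0.2 0.6 1.4] in target axes [0.2 0.6 1.4] turn [-0.018 -0.004  0.001]
```

Emit:
send_rows:
  rows: [0.6,0,0.006,0,0,0,0,0.6,0,0.006,0,0,0,0,0.6,0,0.006,0,0,0,0]

```text
time_s: 9.6
eef_pos: [484.3, 268.5, 21.4]
orientation: [-3.089, -0.007, 1.438]
wrist_force: [-17.5, 5.6, 12.6]
finger_gap: 50.9
```

```bash
python3 -c "
from g import *
show(-21,45,20,1.433,True)
S=cams.read_camera('scene')
crop(S,290,170,425,270,5.9,'pics/o.png')"
```

```text
t 9.6 p [484.3 268.5  21.4] board [-22.2  44.5] rpy [-3.089 -0.007  1.438] F [-17.5   5.6  12.6] M [ 0.76  3.14 -0.39] gap 50.9 q [ 0.34  0.45 -0.29  0.87  0.03  0.48]
target [485.5 268.8  20. ] tool shift mm [0.4 1.3 1.4] in target axes [0.5 1.2 1.4] turn [-0.053 -0.007  0.005]
```

View pics/o.png

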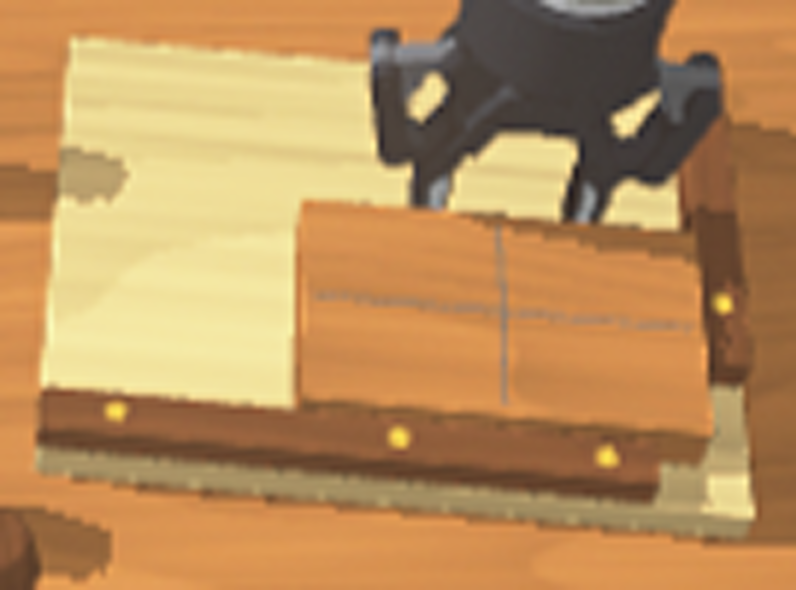

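Pressing again moved nothing: the pencil cross is still at (503,314) in the crop, so the blank was already home. Next comes the weight.

Emit:
send_rows:
  rows: [0.6,0,-0.006,0,0,0,0,0.6,0,-0.015,0,-0.05,0,0,0.8,0,0,-0.04,0,0,0,1,0,0,-0.04,0,0,0,1,0,0,-0.04,0,0,0,1,0,0,-0.04,0,0,0,1,0,0,-0.04,0,0,0,1,0,0,-0.03,0,0,0]

```text
time_s: 10.32
eef_pos: [445.9, 262.1, 247.6]
orientation: [-3.107, 0.011, 1.438]
wrist_force: [0.6, 0.2, -0.2]
finger_gap: 85.3
```

```bash
python3 - <<'E'
from g import *
show(562.6,-217.6,280,1.316)
T=cams.read_camera('top');S=cams.read_camera('scene')
print("purple",tri(T,(319,270),S,(229,152)),"mallet",tri(T,(256,137),S,(288,262)),"teal",tri(T,(402,268),S,(147,146)))
E
```

```text
t 10.32 p [445.9 262.1 247.6] board [-59.3  33. ] rpy [-3.107  0.011  1.438] F [ 0.6  0.2 -0.2] M [ 0.05 -0.11 -0.04] gap 85.3 q [ 0.37  0.23 -0.03  1.35  0.01  0.51]
target [ 562.6 -217.6  280. ] tool shift mm [-460.3  178.2  -33.6] in target axes [-434.8  233.8  -32.4] turn [-0.034  0.013  0.121]
purple [420.72213286 -80.49427189 156.22636892] mallet [753.42254718  33.56915234 209.90259201] teal [ 401.6557399  -273.47173384  161.23562359]
```

Emit:
send_rows:
  rows: [1,0,0,-0.01,-0.034,0.012,0.12,1,-0.036,0.019,-0.003,0,0,0,1,-0.036,0.019,-0.003,0,0,0,1,-0.036,0.019,-0.003,0,0,0,1,-0.036,0.019,-0.003,0,0,0,1,-0.036,0.019,-0.003,0,0,0,1,-0.036,0.019,-0.003,0,0,0,1,-0.036,0.019,-0.003,0,0,0,1,-0.036,0.019,-0.003,0,0,0,1,-0.036,0.019,-0.003,0,0,0]

```text
time_s: 11.25
eef_pos: [536.6, -95.4, 294.0]
orientation: [3.118, -0.01, 1.33]
wrist_force: [0.6, 0.0, -0.6]
finger_gap: 85.0
```

```bash
python3 - <<'E'
from g import *
show(562.6,-217.6,280,1.316)
E
```

```text
t 11.25 p [536.6 -95.4 294. ] board [  79.7 -308.6] rpy [ 3.118 -0.01   1.33 ] F [ 0.6  0.  -0.6] M [ 0.02 -0.05  0.08] gap 85.0 q [-0.33  0.22  0.08  1.4   0.01 -0.09]
target [ 562.6 -217.6  280. ] tool shift mm [-112.7   54.1   14.1] in target axes [-111.7   56.    14. ] turn [ 0.023 -0.011  0.014]
```

Emit:
send_rows:
  rows: [1,-0.028,0.012,0,0.023,-0.011,0.014,1,-0.028,0.014,0,0,0,0,1,-0.025,0.013,0,0,0,0,1,-0.01,0.005,0,0,0,0,1,0,0,0,0,0,0]

```text
time_s: 11.67
eef_pos: [557.5, -210.3, 293.9]
orientation: [3.138, 0.004, 1.303]
wrist_force: [-0.4, 0.2, 0.2]
finger_gap: 85.6
```

```bash
python3 - <<'E'
from g import *
show(562.6,-217.6,280,1.316)
T=cams.read_camera('top');S=cams.read_camera('scene')
crop(T,300,100,450,255,4,'pics/p.png');crop(S,95,50,225,270,3,'pics/q.png')
E
```

```text
t 11.67 p [ 557.5 -210.3  293.9] board [ 116.2 -419.6] rpy [3.138 0.004 1.303] F [-0.4  0.2  0.2] M [0.06 0.   0.06] gap 85.6 q [-0.49  0.35  0.24  1.46 -0.   -0.23]
target [ 562.6 -217.6  280. ] tool shift mm [-5.6  6.8 14. ] in target axes [-5.8  6.8 13.9] turn [ 0.004  0.004 -0.013]
```

View pics/q.png

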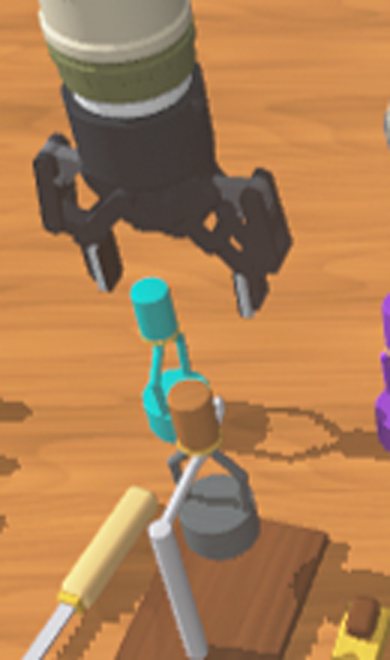

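The gripper sits above the weight's wooden grip and straddles it. Descending.

Emit:
send_rows:
  rows: [1,-0.006,0.007,0.03,0.004,0.004,-0.013,1,0,0,0.035,0,0,0,1,0,0,0.025,0,0,0,1,0,0,0.008,0,0,0,1,0,0,0,0,0,0]

```text
time_s: 12.18
eef_pos: [562.9, -207.1, 197.5]
orientation: [3.136, -0.002, 1.328]
wrist_force: [-1.4, 0.6, -0.3]
finger_gap: 85.5
```

```bash
python3 - <<'E'
from g import *
show(562.6,-217.6,187,1.316)
T=cams.read_camera('top');S=cams.read_camera('scene')
crop(S,95,80,225,270,3.1,'pics/r.png')
E
```

```text
t 12.18 p [ 562.9 -207.1  197.5] board [ 121.1 -415.7] rpy [ 3.136e+00 -2.000e-03  1.328e+00] F [-1.4  0.6 -0.3] M [-0.01 -0.01 -0.  ] gap 85.5 q [-0.49  0.37  0.04  1.24  0.   -0.25]
target [ 562.6 -217.6  187. ] tool shift mm [-10.2   2.2  10.5] in target axes [-10.2   2.4  10.5] turn [ 0.005 -0.002  0.012]
```

View pics/r.png

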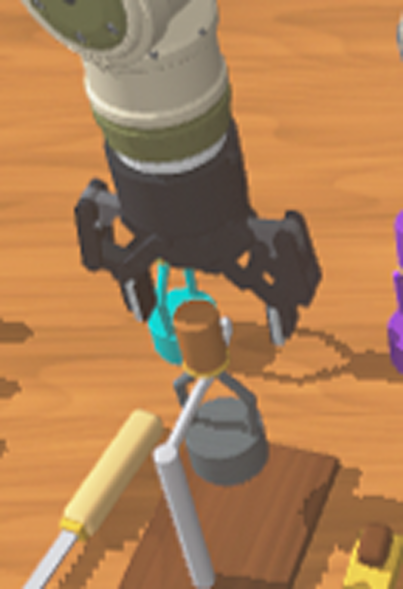

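Emit:
send_rows:
  rows: [1,-0.01,0.002,0.005,0.005,-0.002,0.012,1,0,0,0.005,0,0,0,1,0,0,0,0,0,0]

```text
time_s: 12.53
eef_pos: [566.1, -218.9, 194.5]
orientation: [3.131, 0.003, 1.317]
wrist_force: [-0.1, 0.5, -0.5]
finger_gap: 85.7
```

```bash
python3 - <<'E'
from g import *
show(562.6,-217.6,187,1.316)
E
```

```text
t 12.53 p [ 566.1 -218.9  194.5] board [ 125.9 -426.9] rpy [3.131e+00 3.000e-03 1.317e+00] F [-0.1  0.5 -0.5] M [ 0.01  0.05 -0.03] gap 85.7 q [-0.5   0.38  0.05  1.23 -0.   -0.25]
target [ 562.6 -217.6  187. ] tool shift mm [ 0.4 -3.8  7.5] in target axes [ 0.4 -3.7  7.5] turn [0.011 0.003 0.001]
```

Emit:
send_rows:
  rows: [1,0,-0.004,0.007,0.011,0.003,0,1,0,0,0,0,0,0,0.5,0,0,0,0,0,0]
  force: 60

```text
time_s: 12.78
eef_pos: [563.0, -219.1, 188.8]
orientation: [3.139, 0.001, 1.316]
wrist_force: [0.2, 0.3, -0.6]
finger_gap: 75.5
```

```bash
python3 - <<'E'
from g import *
show(562.6,-217.6,187,1.316)
E
```

```text
t 12.78 p [ 563.  -219.1  188.8] board [ 122.9 -427.6] rpy [3.139e+00 1.000e-03 1.316e+00] F [ 0.2  0.3 -0.6] M [0.04 0.04 0.02] gap 75.5 q [-0.5   0.38  0.04  1.23 -0.   -0.25]
target [ 562.6 -217.6  187. ] tool shift mm [ 1.4 -0.8  1.8] in target axes [ 1.4 -0.8  1.8] turn [0.003 0.001 0.   ]
```

Emit:
send_rows:
  rows: [0.4,0.001,0,0.001,0,0,0,0.2,0,0,0,0,0,0,0,0,0,0,0,0,0,0,0,0,0,0,0,0,0,0,0,0,0,0,0]
  force: 60

```text
time_s: 13.2
eef_pos: [563.3, -218.3, 188.1]
orientation: [3.139, 0.001, 1.316]
wrist_force: [0.2, -0.8, -0.7]
finger_gap: 28.6
```

```bash
python3 - <<'E'
from g import *
show(562.6,-217.6,222,1.316)
S=cams.read_camera('scene')
crop(S,95,80,225,270,3.1,'pics/s.png')
E
```

```text
t 13.2 p [ 563.3 -218.3  188.1] board [ 123.1 -426.7] rpy [3.139e+00 1.000e-03 1.316e+00] F [ 0.2 -0.8 -0.7] M [-0.06 -0.04 -0.06] gap 28.6 q [-0.5   0.38  0.04  1.22 -0.   -0.25]
target [ 562.6 -217.6  222. ] tool shift mm [  0.5  -0.7 -33.9] in target axes [  0.5  -0.8 -33.9] turn [ 0.003  0.001 -0.   ]
```

View pics/s.png

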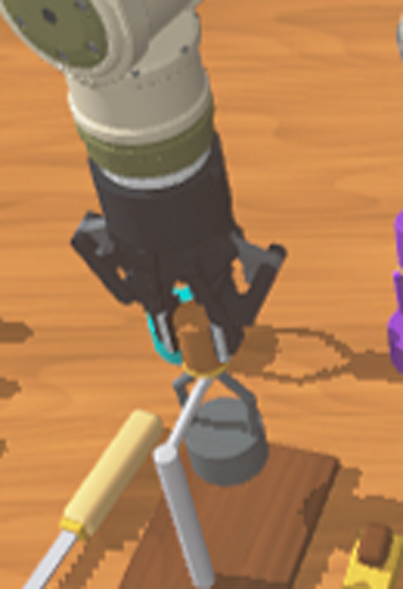

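Gap 28.6 mm on the 30 mm grip, so it is held. I'll lift about 35 mm.

Emit:
send_rows:
  rows: [0,0,0,-0.008,0,0,0,0,0,0,-0.009,0,0,0,0,0,0,-0.009,0,0,0,0,0,0,-0.006,0,0,0,0,0,0,0,0,0,0]
  force: 80

```text
time_s: 13.67
eef_pos: [560.6, -216.7, 218.9]
orientation: [-3.135, -0.002, 1.316]
wrist_force: [0.7, -0.4, -6.0]
finger_gap: 28.1
```

```bash
python3 - <<'E'
from g import *
show(562.6,-217.6,223,1.316)
S=cams.read_camera('scene')
crop(S,95,80,225,270,3.1,'pics/t.png')
E
```

```text
t 13.67 p [ 560.6 -216.7  218.9] board [ 120.1 -425.5] rpy [-3.135e+00 -2.000e-03  1.316e+00] F [ 0.7 -0.4 -6. ] M [-0.03 -0.18 -0.03] gap 28.1 q [-0.5   0.37  0.1   1.31 -0.   -0.25]
target [ 562.6 -217.6  223. ] tool shift mm [-0.4  2.2 -4.2] in target axes [-0.4  2.2 -4.1] turn [-0.007 -0.002 -0.   ]
```

View pics/t.png

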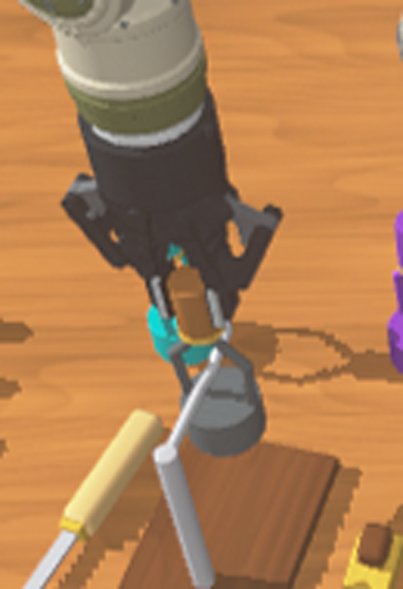

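Emit:
send_rows:
  rows: [0,0,0,-0.004,0,0,0,0,0,-0.008,0,-0.007,0,0,0,0,-0.01,0,0,0,0,0,0,-0.01,0,0,0,0]

```text
time_s: 14.05
eef_pos: [534.0, -209.8, 221.7]
orientation: [3.141, -0.002, 1.316]
wrist_force: [-0.2, 0.6, -6.4]
finger_gap: 28.1
```

```bash
python3 - <<'E'
from g import *
show(485.2,-197.4,223,1.316)
E
```

```text
t 14.05 p [ 534.  -209.8  221.7] board [  92.9 -422.4] rpy [ 3.141e+00 -2.000e-03  1.316e+00] F [-0.2  0.6 -6.4] M [-0.01  0.07  0.03] gap 28.1 q [-0.52  0.31  0.02  1.28  0.   -0.26]
target [ 485.2 -197.4  223. ] tool shift mm [ -0.3 -50.4  -1.3] in target axes [ -0.3 -50.4  -1.3] turn [ 0.    -0.002  0.   ]
```

Emit:
send_rows:
  rows: [0,0,-0.01,-0.001,0,0,0,0,0,-0.01,0,0,0,0,0,0,-0.01,0,0,0,0,0,0,-0.01,0,0,0,0,0,0,-0.01,0,0,0,0,0,0,-0.004,0,0,0,0]

```text
time_s: 14.55
eef_pos: [474.0, -193.3, 222.0]
orientation: [-3.136, -0.003, 1.316]
wrist_force: [-0.5, -0.3, -6.2]
finger_gap: 28.3
```

```bash
python3 - <<'E'
from g import *
show(485.2,-197.4,300,1.316)
S=cams.read_camera('scene')
crop(S,95,50,265,270,2.7,'pics/u.png')
E
```

```text
t 14.55 p [ 474.  -193.3  222. ] board [  31.2 -414.3] rpy [-3.136e+00 -3.000e-03  1.316e+00] F [-0.5 -0.3 -6.2] M [ 0.01 -0.02  0.02] gap 28.3 q [-0.54  0.2  -0.13  1.25  0.   -0.29]
target [ 485.2 -197.4  300. ] tool shift mm [ -0.9  11.4 -78.1] in target axes [ -1.1  11.9 -78. ] turn [-0.006 -0.003 -0.   ]
```

View pics/u.png

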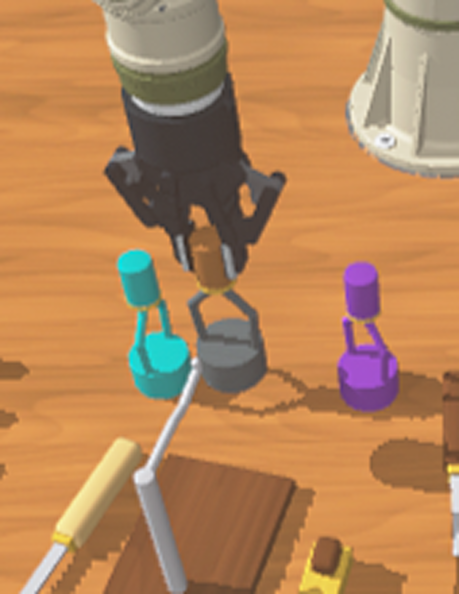

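The weight is clear of the hook. Its disc now hangs at about (232,355) in the crop, beyond the hook tip at (196,368). I'll raise it and carry it over to the board.

Emit:
send_rows:
  rows: [0,0,0,-0.012,-0.006,-0.003,0,0,0.006,0,-0.02,0,0,0,0,0.014,0,-0.02,0,0,0,0,0.022,-0.003,-0.008,0,0,0,0,0.028,-0.003,0,0,0,0,0,0.03,-0.003,0,0,0,0,0,0.03,-0.003,0,0,0,0,0,0.03,-0.003,0,0,0,0,0,0.03,-0.003,0,0,0,0,0,0.03,-0.003,0,0,0,0]

```text
time_s: 15.43
eef_pos: [516.5, 25.8, 294.3]
orientation: [3.124, 0.003, 1.302]
wrist_force: [0.1, 0.2, -6.5]
finger_gap: 28.3
```

```bash
python3 - <<'E'
from g import *
show(545.4,255.6,260,1.316)
E
```

```text
t 15.43 p [516.5  25.8 294.3] board [  43.1 -191.3] rpy [3.124e+00 3.000e-03 1.302e+00] F [ 0.1  0.2 -6.5] M [ 0.   -0.08 -0.01] gap 28.3 q [-0.1   0.18  0.02  1.4  -0.01  0.17]
target [545.4 255.6 260. ] tool shift mm [229.3 -33.6  33.1] in target axes [229.6 -29.9  34.3] turn [ 0.017  0.003 -0.013]
```

Emit:
send_rows:
  rows: [0,0.03,-0.004,0,0.017,0.003,-0.013,0,0.03,-0.004,0,0,0,0,0,0.03,-0.004,0,0,0,0,0,0.03,-0.004,0,0,0,0,0,0.026,-0.003,0.004,0,0,0,0,0.02,-0.003,0.006,0,0,0,0,0.013,0,0.006,0,0,0,0,0.006,0,0,0,0,0,0,0,0,0,0,0,0]

```text
time_s: 16.18
eef_pos: [548.2, 228.7, 286.3]
orientation: [3.129, -0.008, 1.325]
wrist_force: [-0.5, -0.3, -6.3]
finger_gap: 28.0
```

```bash
python3 - <<'E'
from g import *
show(545.4,255.6,200,1.316)
E
```

```text
t 16.18 p [548.2 228.7 286.3] board [46.6 14. ] rpy [ 3.129 -0.008  1.325] F [-0.5 -0.3 -6.3] M [-0.1  -0.01 -0.  ] gap 28.0 q [0.26 0.33 0.2  1.43 0.   0.51]
target [545.4 255.6 200. ] tool shift mm [ 24.7 -10.4  86.4] in target axes [25.3 -9.5 86.3] turn [ 0.013 -0.008  0.009]
```

Emit:
send_rows:
  rows: [0,0.01,-0.004,0.01,0.013,-0.008,-0.009,0,0.01,-0.004,0.02,0,0,0,0,0.005,-0.002,0.025,0,0,0,0,0,0,0.02,0,0,0,0,0,0,0.01,0,0,0,0,0,0,0,0,0,0]

```text
time_s: 16.68
eef_pos: [546.7, 252.4, 198.8]
orientation: [3.141, 0.002, 1.329]
wrist_force: [-0.4, -0.1, -7.4]
finger_gap: 27.9
```

```bash
python3 - <<'E'
from g import *
show(545.4,255.6,170,1.316)
T=cams.read_camera('top');S=cams.read_camera('scene')
crop(S,290,80,430,270,3.1,'pics/v.png');crop(T,125,130,265,310,3.3,'pics/w.png')
E
```

```text
t 16.68 p [546.7 252.4 198.8] board [41.9 37.2] rpy [3.141e+00 2.000e-03 1.329e+00] F [-0.4 -0.1 -7.4] M [-0.08  0.21 -0.02] gap 27.9 q [ 0.3   0.38  0.06  1.25 -0.    0.54]
target [545.4 255.6 170. ] tool shift mm [ 2.9 -2.1 28.8] in target axes [ 2.8 -2.1 28.8] turn [0.001 0.002 0.013]
```

View pics/v.png

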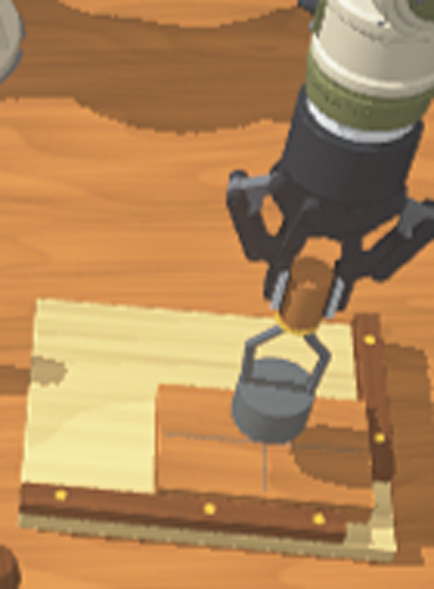

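View pics/w.png

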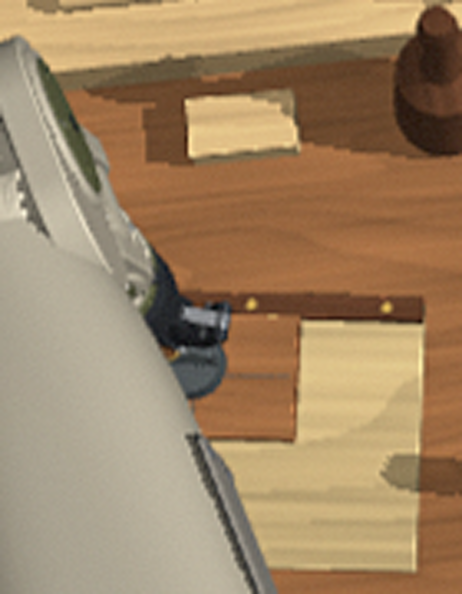

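```bash
python3 - <<'E'
from g import *
S=cams.read_camera('scene');T=cams.read_camera('top')
u=198.8-188.1+67
for dz in(0,35,108,155):
    p=proj(S,[546.7,252.4,u+dz]);print(dz,((p+.5-[290,80])*3.1).round(0), ((proj(T,[546.7,252.4,u+dz])+.5-[125,130])*3.3).round(0))
E
```

```text
0 [268. 415.] [192. 364.]
35 [277. 386.] [183. 356.]
108 [297. 318.] [164. 339.]
155 [311. 271.] [151. 327.]
```

Predicted pixels for an upright weight match the picture (disc top at (277,386) against about (273,383)). I'll lower it gently.

Emit:
send_rows:
  rows: [0,0.002,-0.001,0.01,0,0.002,0.013,0,0,0,0.01,0,0,0,0,0,0,0.003,0,0,0,0,0,0,0,0,0,0]

```text
time_s: 17.22
eef_pos: [551.3, 255.7, 181.9]
orientation: [3.128, -0.008, 1.313]
wrist_force: [0.4, 0.6, -7.0]
finger_gap: 28.0
```

```bash
python3 - <<'E'
from g import *
show(545.4,255.6,163,1.316)
E
```

```text
t 17.22 p [551.3 255.7 181.9] board [46.  41.1] rpy [ 3.128 -0.008  1.313] F [ 0.4  0.6 -7. ] M [-0.03  0.11  0.03] gap 28.0 q [ 0.3   0.38  0.02  1.2  -0.    0.56]
target [545.4 255.6 163. ] tool shift mm [-1.8 -5.9 18.8] in target axes [-1.6 -5.7 18.9] turn [ 0.013 -0.008 -0.003]
```

Emit:
send_rows:
  rows: [0,-0.001,-0.004,0.006,0.013,-0.008,-0.003,0,0,-0.001,0.005,0,0,0,0,0,0,0,0,0,0]

```text
time_s: 17.47
eef_pos: [545.7, 256.1, 169.9]
orientation: [-3.141, 0.001, 1.317]
wrist_force: [-0.4, -0.9, -7.7]
finger_gap: 28.2
```

```bash
python3 - <<'E'
from g import *
show(545.4,255.6,163,1.316)
E
```

```text
t 17.47 p [545.7 256.1 169.9] board [40.4 40.7] rpy [-3.141e+00  1.000e-03  1.317e+00] F [-0.4 -0.9 -7.7] M [ 0.02  0.08 -0.03] gap 28.2 q [ 0.31  0.39  0.01  1.19 -0.    0.56]
target [545.4 255.6 163. ] tool shift mm [-0.5 -0.2  6.9] in target axes [-0.6 -0.2  6.9] turn [-0.001  0.001  0.001]
```

Position and tilt are good. The last few millimetres go in small steps.

Emit:
send_rows:
  rows: [0,0,0,0.002,0,0,0,0,0,0,0.002,0,0,0,0,0,0,0.002,0,0,0]

```text
time_s: 17.72
eef_pos: [545.7, 256.3, 163.5]
orientation: [-3.141, 0.001, 1.317]
wrist_force: [-0.3, -0.1, -5.8]
finger_gap: 28.4
```

Emit:
send_rows:
  rows: [0,0,0,0.001,0,0,0]

```text
time_s: 17.8
eef_pos: [546.0, 256.3, 163.4]
orientation: [3.141, 0.001, 1.317]
wrist_force: [-2.5, -1.3, 5.4]
finger_gap: 28.5
```

Contact: Fz has gone from −7 to +5 N. I'll check and then release gently.

Emit:
send_rows:
  rows: [0,0,0,0,0,0,0,0.37,0,0,0,0,0,0,0.42,0,0,0,0,0,0,0.5,0,0,0,0,0,0]
  force: 30

```text
time_s: 18.13
eef_pos: [548.5, 257.1, 166.6]
orientation: [3.135, -0.003, 1.317]
wrist_force: [-0.0, -0.7, -0.7]
finger_gap: 42.6
```

```bash
python3 - <<'E'
from g import *
show(545.4,255.6,163,1.316)
S=cams.read_camera('scene')
crop(S,290,80,430,270,3.1,'pics/x.png')
E
```

```text
t 18.13 p [548.5 257.1 166.6] board [43.  42.1] rpy [ 3.135e+00 -3.000e-03  1.317e+00] F [-0.  -0.7 -0.7] M [-0.04 -0.02  0.03] gap 42.6 q [ 0.31  0.39 -0.    1.17 -0.    0.56]
target [545.4 255.6 163. ] tool shift mm [-2.2 -2.6  3.6] in target axes [-2.2 -2.6  3.6] turn [ 0.007 -0.004  0.001]
```

View pics/x.png

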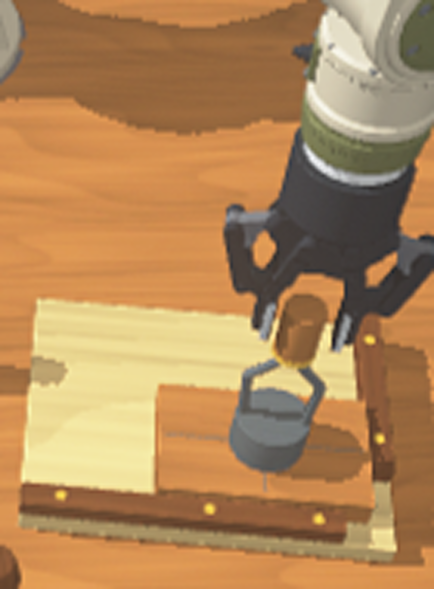

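The weight stands upright on the blank, released, with about 6 mm clear on each side. I'll open fully, rise straight up and then move aside.

Emit:
send_rows:
  rows: [0.8,0,0,0,0,0,0,1,0,0,0,0,0,0,1,0,0,-0.01,0,0,0,1,0,0,-0.02,0,0,0,1,0,0,-0.03,0,0,0,1,0,0,-0.03,0,0,0,1,0,0,-0.03,0,0,0]

```text
time_s: 18.77
eef_pos: [544.3, 255.8, 286.8]
orientation: [-3.139, 0.002, 1.317]
wrist_force: [1.2, -0.1, 0.0]
finger_gap: 85.1
```

Emit:
send_rows:
  rows: [1,-0.03,-0.02,0,0,0,0,1,-0.03,-0.02,0,0,0,0,1,-0.03,-0.02,0,0,0,0,1,-0.03,-0.02,0,0,0,0,1,-0.03,-0.02,0,0,0,0,1,-0.03,-0.02,0,0,0,0,1,-0.03,-0.02,0,0,0,0,1,-0.03,-0.02,0,0,0,0,1,0,0,0,0,0,0]

```text
time_s: 19.52
eef_pos: [330.8, 60.9, 299.0]
orientation: [3.114, -0.012, 1.322]
wrist_force: [-0.7, 1.0, -0.2]
finger_gap: 85.7
```

```bash
python3 - <<'E'
from g import *
show()
T=cams.read_camera('top');S=cams.read_camera('scene')
crop(S,290,130,425,270,4.2,'pics/y.png');crop(T,135,195,265,310,5.2,'pics/z.png')
cv2.imwrite('pics/s_end.png',S['pixels'])
E
```

```text
t 19.52 p [330.8  60.9 299. ] board [-145.6 -182.1] rpy [ 3.114 -0.012  1.322] F [-0.7  1.  -0.2] M [0.03 0.05 0.01] gap 85.7 q [-0.06 -0.19 -0.33  1.4   0.01  0.19]
```

View pics/y.png

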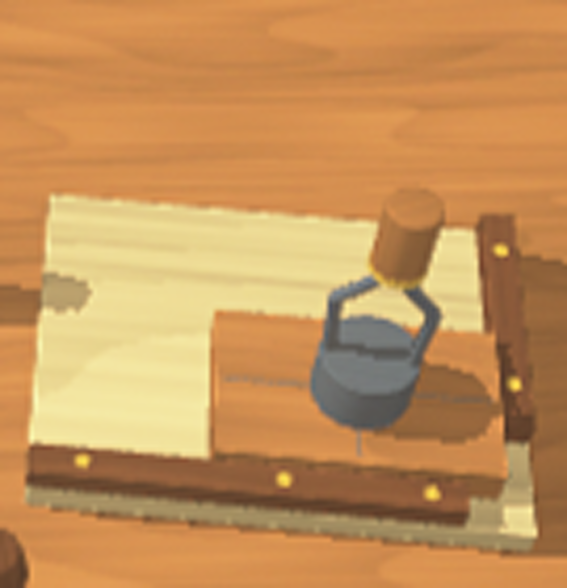

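View pics/z.png

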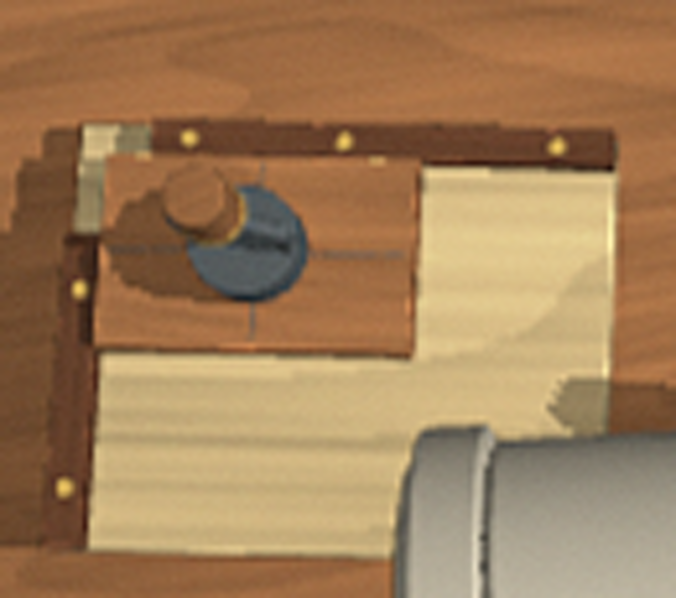

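View pics/s_end.png

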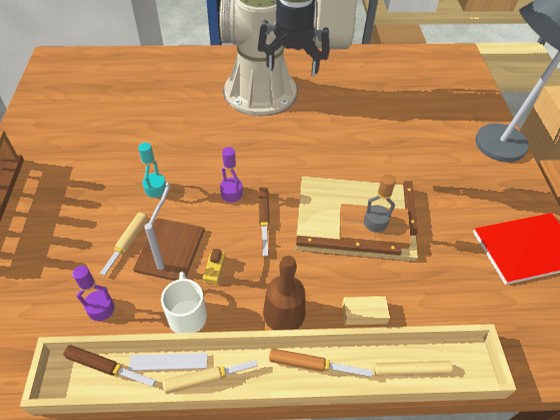

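The weight stands upright with the pencil cross lines running into it, and the bystanders are unmoved. There is a pale sliver at the fence edge near (375,160), so I'll check edge straightness with subpixel lines before handing in.

```bash
python3 - <<'E'
from g import *
T=cams.read_camera('top'); im=T["pixels"].astype(float)
g=im.sum(2)
def rowedge(cols,r0,r1):
    pts=[]
    for u in cols:
        d=np.diff(g[r0:r1,u]); i=np.argmax(abs(d)); w=abs(d[max(0,i-1):i+2]); pts.append((u,r0+max(0,i-1)+.5+(w*np.arange(len(w))).sum()/w.sum()))
    return np.array(pts)
def line(name,p,z,ax=0):
    W=np.array([wb(ray(T,q,z)[:2]) for q in p])
    k=np.polyfit(W[:,1-ax],W[:,ax],1); r=W[:,ax]-np.polyval(k,W[:,1-ax]); ok=abs(r)<2
    k=np.polyfit(W[ok,1-ax],W[ok,ax],1); print(name,"slope",k[0].round(4),"at0",k[1].round(1),"std",r[ok].std().round(2),ok.sum()); return k
line("blank near",rowedge(range(157,212),258,268),42)
line("blank/fence",rowedge(range(166,213),222,230),42)
line("fence inner",rowedge(range(219,250),222,232),34)
line("board near",rowedge(range(156,206),296,306),18)
gt=g.T
def coledge(rows,c0,c1):
    pts=[]
    for v in rows:
        d=np.diff(g[v,c0:c1]); i=np.argmax(abs(d)); w=abs(d[max(0,i-1):i+2]); pts.append((c0+max(0,i-1)+.5+(w*np.arange(len(w))).sum()/w.sum(),v))
    return np.array(pts)
line("blank -y end",coledge(range(231,261),210,220),42,1)
line("blank +y end",coledge(range(246,258),149,158),42,1)
line("stop inner",coledge(range(266,296),149,158),34,1)
p=T["pixels"][222:229,195:220]; print(p.sum(2))
crop(T,190,215,230,240,16,'pics/zz.png')
E
```

```text
blank near slope 0.0027 at0 -14.1 std 0.63 55
blank/fence slope -0.0121 at0 89.1 std 0.56 42
fence inner slope 0.0245 at0 88.8 std 0.6 31
board near slope -0.0019 at0 -111.0 std 0.59 50
blank -y end slope 0.0017 at0 -42.5 std 0.53 30
blank +y end slope 0.0618 at0 120.0 std 0.27 6
stop inner slope -0.0024 at0 116.9 std 0.43 30
[[205 221 207 196 296 485 529 379 232 203 204 207 200 213 219 210 210 208
  208 201 198 202 201 206 207]
 [215 211 214 203 262 381 388 271 211 211 208 214 205 204 212 212 210 210
  215 202 210 209 196 205 209]
 [169 170 168 184 191 211 197 186 197 199 201 185 202 197 199 201 203 201
  211 213 200 216 200 211 207]
 [307 316 307 322 312 315 307 313 303 311 304 377 399 393 299 266 270 259
  264 273 250 199 227 230 226]
 [385 391 376 381 372 378 363 368 372 369 356 416 427 417 352 330 333 323
  330 327 314 194 188 148 135]
 [359 366 366 357 362 358 356 354 349 348 346 340 332 333 343 343 341 347
  339 332 317 390 462 441 443]
 [350 346 342 344 353 339 347 345 345 340 345 341 340 339 337 338 334 342
  339 331 255 454 570 583 583]]
```

View pics/zz.png

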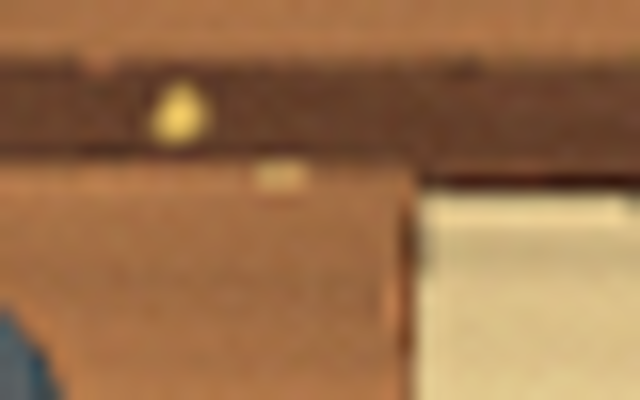

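Edges agree with home. The blank's near edge and −y end are parallel to the board within about 0.005 rad. Allowing for the visible side face, the edges lie at about x = −10 and y = −40 mm, where they should be. Handing in.

```bash
python3 -c "
from cell import order
print(order.close_job())"
```

```text
the job is handed in; nothing more can be done
None
```

The blank is home against the far fence and the end stop, and the iron weight stands upright on its middle. I handed the job in at about 20 s; no verdict is reported.

- **Blank:** I pushed it with both open fingers, first to the fence and then to the end stop. I then pressed it against the fence a second time, with about 18 N. That press moved nothing, although an earlier rough fit had suggested about 0.02 rad of skew.
- **Weight:** I gripped it by the wooden grip and raised it about 34 mm. I moved it about 90 mm off the hook, carried it over and lowered it until the wrist force reversed. Then I let go and moved the arm clear.

**Last checks, with the arm away:**
- **Squareness:** the blank's edges are parallel to the board within about 0.005 rad.
- **Edge positions:** the near edge lies at about x = −10 mm and the −y end at about y = −40 mm. Both are where they should be, to about 1 mm.
- **Weight position:** it stood upright in the last pictures. The gripper was within 1 mm of the blank's middle when it set the weight down.
- **Bystanders:** those visible in the last scene picture look unmoved.

**Disagreements:** line fits along the blank's far edge and its +y end gave odd slopes (−0.012 and 0.06), the second from only 6 points. A small pale speck shows at the fence edge in the top view. I judged these to be image effects, because the contact forces and the other edges agree with the blank being home.

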